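Tighten and torque-check the clamp screws of a crate stop

TASK

The crate stop on the packing bench is held down by two screws with black clamping levers; one has worked loose and its lever stands askew, the other lever still points back from the stop. Push the loose lever round clockwise (seen from above) until it bites, and hold it under about 0.6 N m for a good second; then lean on the other lever clockwise with the same 0.6 N m for a good second to check that it holds without turning. Never put more than about 1 N m on either lever, do not slacken them again, and leave the cans and the other things on the bench where they are.

Things in the scene. Friction and masses are not known exactly. Their poses are not given: they have to be found in the camera images.
- stop: Crate stop, fixed to the bench: aluminium angle fence 360 mm long (along y), 68 mm high, on two slotted rails 40 mm wide, 22 mm high. Origin on the bench at the middle; own x points square through the fence (50 mm from the origin) to the crate, -x back towards the robot. The two clamp screws stand at (-20, +120) and (-20, -120) mm; which is the loose one varies.
- loose_clamp: Washer (30 mm across) under the loose clamping lever. Origin on the vertical screw axis, 30 mm above the bench. At value q of loose_screw the lever points along the washer's own -x turned clockwise by q.
- loose_end (a point): Centre of the round end (17 mm across, 17 mm high) of the loose lever, 70 mm from the screw axis, 61.5 mm above the bench. Black plastic lever: hub 25 mm across, top 73.5 mm above the bench; straight level arm 12 mm wide, 54.5 to 68.5 mm above the bench, from hub to round end. Free height under the arm 24 mm or more.
- loose_screw (a joint): Angle of the loose screw in rad, growing clockwise seen from above (tightening). It starts between 0.2 and 0.6, turns against 0.1 N m of friction and bites hard at 1.2; it stays where it is left.
- loose_lever (a joint): Spring of the loose lever's arm against its screw in rad: 0 unloaded, positive while pushed clockwise, 0.04 rad for each N m of torque (0.6 N m reads 0.024).
- tight_clamp: The washer (30 mm across) under the other, tight clamping lever. Origin on the vertical screw axis, 30 mm above the bench.
- tight_end (a point): Centre of the round end of the tight lever, which has the same shape and heights as the loose one, 70 mm from its screw axis.
- tight_screw (a joint): How far the tight screw has been turned since the start, in rad, clockwise from above positive. It stands still up to about 1.7 N m and slips beyond that.
- tight_lever (a joint): Spring of the tight lever's arm against its screw, as for loose_lever: 0.04 rad for each N m, positive while pushed clockwise.
- crate_rim (a point): Middle of the near top edge of the crate of groceries (black, 300 x 400 mm, 75 mm high, fixed) that stands against the far side of the stop, 75 mm above the bench. Cans in it rise to 115 mm, two oil bottles in its far half to 241 mm.
- can_flat: Loose flat can, 66 mm across, 40 mm high, on the robot's side of the stop, between the two levers; origin under its centre. Leave alone.
- can_a: Loose can, 73 mm across, 109 mm high, left of the stop. Leave alone.
- can_b: Loose can, 73 mm across, 109 mm high, right of the stop. Leave alone.
- oil_bottle: Loose oil bottle, 72 mm across, 235 mm high, left of the stop. Leave alone.
- sugar: Loose packet, 75 x 110 x 150 mm, right of the stop. Leave alone.
- marker: Loose marker pen, 15 x 115 x 14 mm, lying along the fence between the two clamp screws. Leave alone.
- spanner: Loose spanner, 170 mm long, lying flat on the robot's side of the stop. Leave alone.

How it is judged:
By the outcome, as a careful person would: the job done as asked, in the order asked, and still so for the second after the job is handed in, with the robot touching nothing.
It also fails if it takes over 67 s, if anything falls off the work surface, if the arm or the gripper's body presses on something with over 40 N, if the wrist force passes 120 N, or if a joint passes its speed limit or range.

ROBOT

A 7-joint arm with a two-finger parallel gripper is mounted at the origin on the work surface. World frame = base frame: x ahead of the robot, y to its left, z up, the work surface at z = 0. Lengths are in mm, angles in degrees, forces in N, time in s.
With the tool pointing down it reaches from about 350 to 775 mm from the base axis. Payload 3.1 kg.
Tool frame: the origin (TCP) lies between the finger pads; the fingertips stand 25 mm ahead of it and the grasp point (between the pads) lies 6 mm ahead of it; z points along the fingers, y is the line along which they close (so a half turn about z gives the same grasp; the last joint's range is limited). The gripper opens to 85 mm and grips with 20 to 120 N. Pads are 22 mm wide; open, the fingers measure 114 mm over their backs; the gripper's body (76 mm by 85 mm) begins 54 mm behind the grasp point. The pads swing forward as they close: fully open they stand 13 mm farther back than shut.
Start: joints at [70.09, 17.813, 0.802, 86.603, -0.252, 75.585, -1.558], TCP at [165.614, -524.489, 256.304] pointing down, gripper open.
Joint ranges: [-154.91, 154.91], [-16.99, 109.72], [-72.82, 74.43], [7.12, 147.25], [-82.49, 262.49], [11.32, 116.49], [-174.64, 174.64]. Speed limits (degrees/s): [159.86, 159.86, 180, 180, 180, 180, 180].

INTERFACE

Orientations are given as a 3x3 rotation matrix whose columns are the frame's x, y, z axes.
In Python, from workcell import get_state, get_image, hand_in, find_in, place_of gives the robot as it stands.
- The arm moves only by the tool move_arm, never from a script. Its arguments are lists of equal length, an entry for each row: "linear": the shift along the tool's x, y, z each as a share of 0.2 m, from -1 to 1, a list of three; "angular": the turn, a rotation vector about the tool's x, y, z each as a share of 2 pi rad, from -1 to 1, a list of three; "jaw": the opening, from 0 (shut) to 1 (fully open). In form: {"linear": [[tx, ty, tz], ...], "angular": [[ax, ay, az], ...], "jaw": [jaw, ...]}. A call has 1 to 12 rows; each row is the pose to reach, as a shift and turn from the pose commanded when the call began, along the tool's axes at that moment, turning the shorter way round; what a row does not reach only later rows make up. A row lasts 1/10 s, in which the tool goes at most 50 mm and 8.59 degrees, less where a joint would pass 70% of its speed; a pose out of reach is approached as far as the arm can. A call with a number of a shift or a turn outside -1 to 1 is refused whole. A call with a gripper value outside its range is refused whole. The fingers move at their own pace and stop on an object; "force" is the grip in N (left out, the last holds). Time passes only in rows, so rows that repeat a pose let the fingers close. It gives the time, the measured TCP pose, the force, the opening and the grip force at its end, in the units of the state.
- get_state(): the state, without advancing time (a new reading comes with each control period).
- get_image(name): name is "scene" or "top" or "wrist"; returns a dict with "image" (420x560x3 uint8, blue, green, red), "z_map" (420x560 float32, mm along the optical axis (not along the pixel's ray), 0 where there is no reading), "mtx" (3x3 intrinsics, pixels), "pose" (4x4, takes a point from camera to world coordinates). Camera axes: x right, y up, looking along -z (the intrinsics and any distortion apply to the point x, -y, -z); pixel columns grow to the right and rows downward; lengths in mm; the calibration is good to about 2 mm. A picture is of the moment at which its call begins.
- hand_in(): hands the job in; it is judged then, once.
Trained networks look in a picture, given as the dict that the camera call returned (one of the last four; its "shot" number tells which), for a name from the list of things; names that differ only in an ending like _2 or _b are one class to them, and where a whole thing is asked for, a point or a joint stands for the part that bears it (a point fixed in the world has none). Each returns a list of dicts, best first, with "conf" (0 to 1); they miss things now and then, are a little off and sometimes report something else, mostly with a low value. They report only what shows in the picture. A call takes as long as a camera call.
- find_in(picture, query): "rect" ([left, top, width, height] in pixels, round what is visible of it).
- place_of(picture, query): "xy" ([column, row] in pixels: a listed point, or the origin of a listed thing).
The state is a dict: "time_s": time; "joint_pos": joint angles; "qvel": joint speeds; "effort": joint torques, N m; "ee_pos": TCP position; "eef_rot": TCP orientation; "wrist_force": force on the tool from outside, world axes, zero at the start; "ft_torque": the same for the moment, N m; "grip_width": opening from 0.0 (shut) to 1.0 (fully open); "gripper_force": force on a finger pad.
Only numpy, scipy, OpenCV 4.12 (cv2) and the standard library are available. Lean on these libraries where they do the work, as an engineer would, in place of code of your own. Each camera call takes 0.05 s, during which the arm holds its last target. There are 200 camera calls.

## Working session

There is one attempt and no reset: what is moved stays moved. The work goes in short steps, Python scripts to look and compute and a tool call to move; the robot and the scene stay as the last step left them, time stands still between calls to the robot, and variables do not carry over. Pictures are saved under pics/ and viewed, at most 10 in all, crops included, and the job is handed in when it is done.

Besides the shell and the picture viewer there is one more tool, called after "Emit:" by a JSON object that holds its "name" and its "arguments", one argument or row to a line. move_arm: Moves the arm, as the interface text tells. Its arguments: {"type":"object","properties":{"linear":{"type":"array","items":{"type":"array","items":{"type":"number","minimum":-1,"maximum":1}}},"angular":{"type":"array","items":{"type":"array","items":{"type":"number","minimum":-1,"maximum":1}}},"jaw":{"type":"array","items":{"type":"number"}},"force":{"type":"number"}},"required":["linear","angular","jaw"]}

```bash
mkdir -p pics; cat > h.py <<'E'
import numpy as np, cv2
from workcell import *
def world(p,c,r,z=None):
    K=p["mtx"];P=p["pose"]
    d=np.array([(c-K[0,2])/K[0,0],-(r-K[1,2])/K[1,1],-1.])
    if z is None:
        zz=p["z_map"][int(round(r)),int(round(c))]; return P[:3,:3]@(d*zz)+P[:3,3]
    w=P[:3,:3]@d; s=(z-P[2,3])/w[2]; return P[:3,3]+s*w
E
python3 - <<'E'
from h import *
np.set_printoptions(precision=1,suppress=True)
s=get_state();print(s["time_s"],s["ee_pos"],s["eef_rot"],s["wrist_force"])
Z=dict(stop=0,loose_clamp=30,loose_end=61.5,tight_clamp=30,tight_end=61.5,crate_rim=75,can_flat=0,can_a=0,oil_bottle=0,sugar=0,marker=22,spanner=0)
ims=[]
for n in("top","scene"):
    p=get_image(n);cv2.imwrite(f"pics/{n}0.png",p["image"])
    print(n,p["pose"][:3,3])
    for q,z in Z.items():
        for d in place_of(p,q)[:2]: print(q,round(d["conf"],2),np.array(d["xy"]),world(p,*d["xy"],z))
E
```

```text
0.0 [ 165.4 -523.8  255.2] [[ 1.   0.3 -0. ]
 [ 0.3 -1.   0. ]
 [-0.  -0.  -1. ]] [-0.3 -1.4  0.4]
top [ 480.6   26.2 1291.7]
stop 0.75 [313.1 184.6] [645.4 -45.5   0. ]
loose_clamp 0.5 [357.6 200.4] [ 602.7 -161.    30. ]
loose_end 0.54 [368.6 227.8] [ 530.4 -185.1   61.5]
tight_clamp 0.54 [317.  183.4] [645. -54.  30.]
tight_clamp 0.51 [266.3 180.6] [649.4  79.4  30. ]
tight_end 0.5 [261.9 208.6] [572.8  87.4  61.5]
tight_end 0.5 [180.3 172.2] [661.9 300.6  61.5]
crate_rim 0.86 [311.5 157.1] [706.2 -35.9  75. ]
can_flat 0.58 [298.4 241.5] [491.7  -9.4   0. ]
can_a 0.87 [397.2 250.3] [ 474.9 -272.     0. ]
can_a 0.82 [211.5 202. ] [592.  226.8   0. ]
oil_bottle 0.63 [180.2 173.4] [667.7 314.5   0. ]
oil_bottle 0.36 [297.7 242.2] [489.8  -7.5   0. ]
sugar 0.96 [445.6 238.8] [ 508.6 -399.8    0. ]
sugar 0.69 [209.4 199.6] [598.3 232.7   0. ]
marker 0.64 [315.6 187.7] [634.5 -51.1  22. ]
marker 0.18 [210.4 199.5] [596.7 226.5  22. ]
spanner 0.56 [349.6 273.4] [ 410.7 -146.8    0. ]
scene [1115.9  458.1  770.3]
stop 0.77 [237.6 234.6] [640.1 -54.3   0. ]
stop 0.57 [235.9 233.5] [640.  -59.9   0. ]
loose_clamp 0.77 [215.8 199.2] [ 604.8 -156.8   30. ]
loose_end 0.76 [229.9 168.9] [ 523.1 -181.8   61.5]
loose_end 0.41 [221.1 166.1] [ 528.8 -207.4   61.5]
tight_clamp 0.84 [275.5 257.1] [656.4  75.2  30. ]
tight_end 0.58 [300.7 227.4] [575.5  82.7  61.5]
crate_rim 0.91 [220.3 233.9] [707.9 -35.2  75. ]
can_flat 0.62 [288.6 208.2] [494.3 -13.3   0. ]
can_flat 0.5 [235.9 237.3] [649.  -51.7  -0. ]
can_a 0.96 [347.6 282. ] [595.3 225.1   0. ]
can_a 0.75 [237.8 233.5] [637.2 -56.4   0. ]
oil_bottle 0.55 [362.8 327.2] [669.1 306.7   0. ]
sugar 0.7 [182.5 154.1] [ 507.2 -391.6    0. ]
spanner 0.8 [267.8 169.8] [ 409.6 -151.6    0. ]
```

```bash
python3 - <<'E'
import cv2
i=cv2.imread("pics/top0.png")[120:310,150:480];cv2.imwrite("pics/top0c.png",cv2.resize(i,None,fx=2.4,fy=2.4,interpolation=cv2.INTER_CUBIC))
E
```

```text
(no output)
```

View pics/top0c.png

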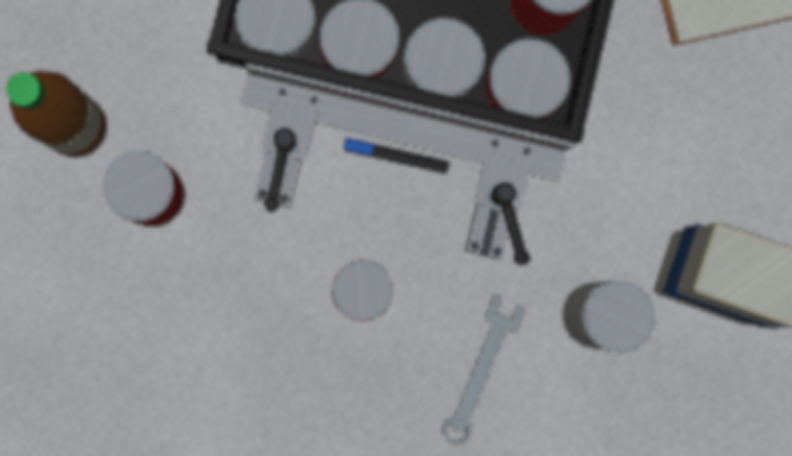

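The loose lever is on the right (hub crop ~(503,193), end ~(521,257)), and clockwise pushes its end to the left (+y). The tight lever is on the left (hub (285,138), end (271,202)) and points back. The flat can, the spanner and can_b are clear of the sweep. I'll shut the fingers and approach from above on the -y side.

```bash
cat >> h.py <<'E'
def to(pos,yaw,frm=None):
    "linear/angular shares to reach pos with tool x at yaw deg (tool down), from state or (pos,R)"
    s=get_state(); p,R=frm if frm else (np.array(s["ee_pos"]),np.array(s["eef_rot"]))
    from scipy.spatial.transform import Rotation as Q
    a=np.radians(yaw);c,n=np.cos(a),np.sin(a)
    G=np.array([[c,n,0],[n,-c,0],[0,0,-1]])
    return np.round(R.T@(np.array(pos)-p)/200,4),np.round(Q.from_matrix(R.T@G).as_rotvec()/(2*np.pi),4)
E
python3 - <<'E'
from h import *
s=get_state();R=np.array(s["eef_rot"]);print(R,np.degrees(np.arctan2(R[1,0],R[0,0])))
print(to([353,-370,256],17)); print(to([500,-215,220],17))
E
```

```text
[[ 9.53574982e-01  3.01155695e-01 -1.03890925e-05]
 [ 3.01155696e-01 -9.53574982e-01  6.21381905e-06]
 [-8.03545166e-06 -9.05407676e-06 -1.00000000e+00]] 17.52703009838501
(array([ 1.126 , -0.4544,  0.0015]), array([-0.    ,  0.    ,  0.0015]))
(array([ 2.0603, -0.9721,  0.1815]), array([-0.    ,  0.    ,  0.0015]))
```

Emit:
{"name": "move_arm", "arguments": {
  "linear": [
    [0.25,-0.1,0],
    [0.5,-0.23,0],
    [0.75,-0.35,0],
    [1,-0.47,0],
    [1,-0.47,0]
  ],
  "angular": [
    [0,0,0],
    [0,0,0],
    [0,0,0],
    [0,0,0],
    [0,0,0]
  ],
  "jaw": [0,0,0,0,0]
}}

```text
time_s: 1.8
ee_pos: [332.8, -369.6, 256.6]
eef_rot: [[0.951, 0.309, 0.003], [0.309, -0.951, 0.002], [0.003, -0.001, -1.0]]
wrist_force: [-0.2, -0.5, 0.4]
grip_width: 0.145
gripper_force: 0.0
```

Emit:
{"name": "move_arm", "arguments": {
  "linear": [
    [0.25,-0.12,0],
    [0.5,-0.25,0.05],
    [0.75,-0.37,0.1],
    [0.97,-0.47,0.15],
    [0.97,-0.47,0.18],
    [0.97,-0.47,0.18]
  ],
  "angular": [
    [0,0,0],
    [0,0,0],
    [0,0,0],
    [0,0,0],
    [0,0,0],
    [0,0,0]
  ],
  "jaw": [0,0,0,0,0,0]
}}

```text
time_s: 2.4
ee_pos: [486.6, -221.9, 218.8]
eef_rot: [[0.951, 0.309, -0.001], [0.309, -0.951, 0.004], [-0.0, -0.004, -1.0]]
wrist_force: [-0.5, 0.5, -0.9]
grip_width: 0.001
gripper_force: 0.0
```

```bash
python3 - <<'E'
from h import *
np.set_printoptions(precision=2,suppress=True)
s=get_state();print(s["time_s"],s["ee_pos"],s["wrist_force"],s["ft_torque"],s["grip_width"])
p=get_image("wrist");cv2.imwrite("pics/w1.png",p["image"]);print(p["pose"])
for q,z in dict(loose_clamp=30,loose_end=61.5,can_flat=0).items():
    for d in place_of(p,q)[:2]: print(q,round(d["conf"],2),np.array(d["xy"]),world(p,*d["xy"],z),world(p,*d["xy"]))
E
```

```text
2.4 [ 486.57 -221.88  218.82] [-0.52  0.51 -0.87] [-0.05 -0.02  0.01] 0.0007145987237103866
[[   0.31    0.91    0.27  554.78]
 [  -0.95    0.3     0.08 -201.24]
 [  -0.     -0.28    0.96  336.33]
 [   0.      0.      0.      1.  ]]
loose_clamp 0.9 [254.6  20.9] [ 598.62 -161.35   30.  ] [ 592.34 -167.06   73.86]
loose_end 0.73 [253.9  22.5] [ 593.04 -165.28   61.5 ] [ 591.37 -166.85   73.49]
loose_end 0.57 [250.3 119.7] [ 531.75 -180.85   61.5 ] [ 532.37 -181.39   68.85]
can_flat 0.87 [61.4 99.6] [492.66 -16.94   0.  ] [500.2  -39.29  40.79]
```

View pics/w1.png

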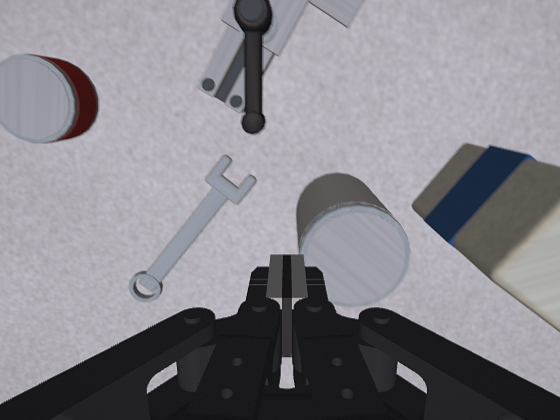

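The lever end is at (253,122) and the hub at (253,11), with can_b just below the lever. Next I'll work out the axis and the approach pose.

```bash
python3 - <<'E'
from h import *
np.set_printoptions(precision=3,suppress=True)
p=get_image("wrist")
a=world(p,253,11,73.5);e=world(p,253,121.5,70);v=e-a
print(a,e,np.hypot(v[0],v[1]),np.degrees(np.arctan2(v[1],v[0])))
for q in("can_b",):
    for d in place_of(p,q)[:1]: print(q,world(p,*d["xy"],0),d)
th=np.degrees(np.arctan2(v[1],v[0])); t=np.radians(th); ax=a[:2]
u=np.array([np.cos(t),np.sin(t)]); n=np.array([-u[1],u[0]])  # ccw side
P=ax+70*u*1.03+n*(23+8)
print(P,to([*P,130],th-180),to([*P,73],th-180))
E
```

```text
[ 595.785 -173.039   73.5  ] [ 529.488 -191.595   70.   ] 68.84532965879664 -164.3636737162593
can_b [ 474.515 -275.269    0.   ] {'xy': [329.5, 201.7], 'conf': 0.94}
[ 534.709 -222.325] (array([0.252, 0.045, 0.454]), array([0.   , 0.   , 0.005])) (array([0.252, 0.045, 0.739]), array([0.   , 0.   , 0.005]))
```

```bash
python3 - <<'E'
from h import *
np.set_printoptions(precision=2,suppress=True)
for i in range(2):
    p=get_image("wrist");s=get_state();print(s["time_s"],s["ee_pos"],p["pose"][:3,3])
cv2.imwrite("pics/w2.png",p["image"])
for q,z in dict(loose_clamp=30,loose_end=61.5).items():
    for d in place_of(p,q)[:2]: print(q,round(d["conf"],2),np.array(d["xy"]),world(p,*d["xy"],z))
# depth-based hub top / arm top
H,W=p["z_map"].shape;pts=[]
c,r=np.meshgrid(np.arange(150,380),np.arange(0,200))
K=p["mtx"];z=p["z_map"][r,c];d=np.stack([(c-K[0,2])/K[0,0]*z,-(r-K[1,2])/K[1,1]*z,-z],-1)@p["pose"][:3,:3].T+p["pose"][:3,3]
hub=d[(d[...,2]>71.5)&(d[...,2]<77)&(z>0)&(d[...,0]>560)];print("hub",len(hub),hub.min(0),hub.max(0))
m=(d[...,2]>62)&(d[...,2]<71)&(z>0)&(d[...,0]<580)&(d[...,0]>515)&(abs(d[...,1]+185)<30);arm=d[m];print("arm",len(arm),arm.min(0),arm.max(0))
print(np.polyfit(arm[:,0],arm[:,1],1))
E
```

```text
2.75 [ 483.97 -228.28  220.86] [ 552.13 -208.16  338.37]
2.8 [ 484.1  -227.97  220.79] [ 552.24 -207.87  338.36]
loose_clamp 0.67 [246.4  14.3] [ 599.77 -162.64   30.  ]
loose_end 0.66 [241.8 113. ] [ 532.42 -181.32   61.5 ]
hub 458 [ 586.25 -174.59   71.5 ] [ 603.38 -150.89   76.98]
arm 1661 [ 523.57 -190.68   62.1 ] [ 579.98 -161.96   70.98]
[   0.29 -338.16]
```

View pics/w2.png

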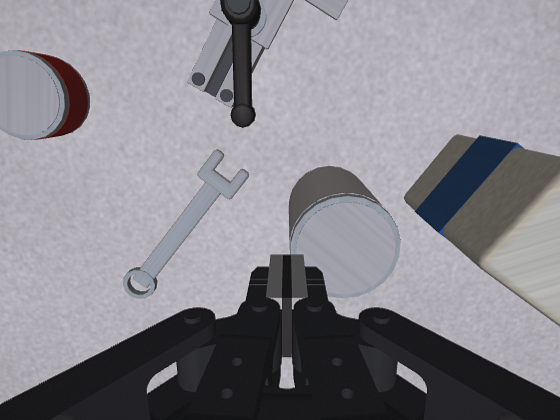

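The arm has settled: lever end (242,113) → (532,-181.5), axis (599.5,-162.5), radius 70, angle 195.7°. That matches the given size. I'll move beside the lever end, then down.

Emit:
{"name": "move_arm", "arguments": {
  "linear": [
    [0.15,0.005,0.1],
    [0.285,0.005,0.2],
    [0.285,0.005,0.35],
    [0.285,0.005,0.5],
    [0.285,0.005,0.65],
    [0.285,0.005,0.754],
    [0.285,0.005,0.754],
    [0.285,0.005,0.754],
    [0.285,0.005,0.754],
    [0.285,0.005,0.754]
  ],
  "angular": [
    [0,0,0.005],
    [0,0,0.005],
    [0,0,0.005],
    [0,0,0.005],
    [0,0,0.005],
    [0,0,0.005],
    [0,0,0.005],
    [0,0,0.005],
    [0,0,0.005],
    [0,0,0.005]
  ],
  "jaw": [0,0,0,0,0,0,0,0,0,0]
}}

```text
time_s: 3.9
ee_pos: [540.7, -210.9, 71.3]
eef_rot: [[0.963, 0.271, 0.003], [0.271, -0.963, -0.001], [0.003, 0.002, -1.0]]
wrist_force: [0.0, 0.6, 0.1]
grip_width: 0.002
gripper_force: 0.0
```

```bash
cat >> h.py <<'E'
def dist(p,axis):
    "lever radius/tangential offset of TCP about an axis given lever = -tool x direction; force in tool axes"
    s=get_state();R=np.array(s["eef_rot"]);d=R.T@(np.array(s["ee_pos"])-np.array([*axis,0]))
    return s["time_s"],s["ee_pos"],d,R.T@np.array(s["wrist_force"]),R.T@np.array(s["ft_torque"]),np.degrees(np.arctan2(R[1,0],R[0,0]))
E
python3 - <<'E'
from h import *
np.set_printoptions(precision=2,suppress=True)
for i in range(4): p=get_image("wrist");print(dist(0,(599.5,-162.5)))
cv2.imwrite("pics/w3.png",p["image"])
E
```

```text
(3.95, array([ 540.44, -210.77,   71.08]), array([-69.76,  30.6 , -71.19]), array([0.18, 1.49, 0.16]), array([-0.01, -0.  ,  0.05]), np.float64(15.719219269261776))
(4.0, array([ 540.2 , -210.66,   70.8 ]), array([-69.99,  30.4 , -70.89]), array([ 0.26, -0.01, -0.01]), array([-0.08,  0.04,  0.01]), np.float64(15.720863384490759))
(4.05, array([ 539.98, -210.59,   70.54]), array([-70.22,  30.25, -70.6 ]), array([0.26, 0.33, 0.33]), array([ 0.03, -0.03, -0.01]), np.float64(15.720356281506366))
(4.1, array([ 539.79, -210.53,   70.27]), array([-70.42,  30.12, -70.32]), array([ 0.45, -0.41,  0.45]), array([ 0.01, -0.01,  0.03]), np.float64(15.7248213902975))
```

View pics/w3.png

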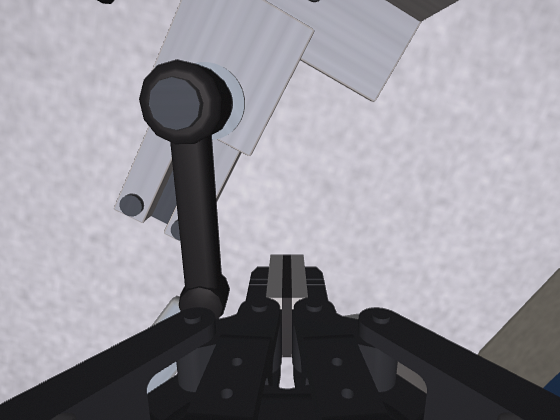

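The shut fingers stand just right of the lever end at (205,300), as planned. I'll compute the sweep poses about the axis.

```bash
cat >> h.py <<'E'
def sweep(axis,phis,o):
    "rows (x,y shares, ang share) for tool turned by phi clockwise, TCP at o (tool frame) from the axis"
    _,pos,d,F,M,yaw=dist(0,axis);out=[]
    for f in phis:
        c,s=np.cos(f),np.sin(f);q=-d[:2]+np.array([[c,-s],[s,c]])@np.array(o)
        out.append([round(q[0]/200,4),round(q[1]/200,4),round(f/2/np.pi,4)])
    return out
E
python3 - <<'E'
from h import *
np.set_printoptions(precision=2,suppress=True)
for i in range(3): p=get_image("wrist")
print(dist(0,(599.5,-162.5)))
for r in sweep((599.5,-162.5),[0,.05,.1,.15,.2,.25,.3,.35,.4,.45],(-71,23)):print(r)
E
```

```text
(4.25, array([ 539.45, -210.41,   69.72]), array([-70.77,  29.86, -69.73]), array([-0.72, -0.38,  0.07]), array([ 0.01, -0.01, -0.02]), np.float64(15.723811433924272))
[np.float64(-0.0012), np.float64(-0.0343), 0.0]
[np.float64(-0.0065), np.float64(-0.0522), 0.008]
[np.float64(-0.0109), np.float64(-0.0703), 0.0159]
[np.float64(-0.0144), np.float64(-0.0887), 0.0239]
[np.float64(-0.0169), np.float64(-0.1071), 0.0318]
[np.float64(-0.0186), np.float64(-0.1257), 0.0398]
[np.float64(-0.0193), np.float64(-0.1444), 0.0477]
[np.float64(-0.0191), np.float64(-0.163), 0.0557]
[np.float64(-0.0179), np.float64(-0.1816), 0.0637]
[np.float64(-0.0158), np.float64(-0.2002), 0.0716]
```

Emit:
{"name": "move_arm", "arguments": {
  "linear": [
    [0,-0.02,0],
    [-0.001,-0.034,0],
    [-0.0065,-0.052,0],
    [-0.011,-0.07,0],
    [-0.0145,-0.089,0],
    [-0.017,-0.107,0],
    [-0.0185,-0.126,0],
    [-0.0193,-0.144,0],
    [-0.019,-0.163,0],
    [-0.018,-0.182,0],
    [-0.018,-0.182,0],
    [-0.018,-0.182,0]
  ],
  "angular": [
    [0,0,0],
    [0,0,0],
    [0,0,0.008],
    [0,0,0.016],
    [0,0,0.024],
    [0,0,0.032],
    [0,0,0.04],
    [0,0,0.048],
    [0,0,0.056],
    [0,0,0.064],
    [0,0,0.064],
    [0,0,0.064]
  ],
  "jaw": [0,0,0,0,0,0,0,0,0,0,0,0]
}}

```text
time_s: 5.45
ee_pos: [526.0, -175.9, 69.5]
eef_rot: [[0.992, -0.126, -0.0], [-0.126, -0.992, 0.0], [-0.0, -0.0, -1.0]]
wrist_force: [0.2, 0.2, -0.1]
grip_width: 0.003
gripper_force: 0.0
```

```bash
python3 - <<'E'
from h import *
np.set_printoptions(precision=2,suppress=True)
for i in range(6): p=get_image("wrist");print(*dist(0,(599.5,-162.5)))
cv2.imwrite("pics/w4.png",p["image"])
for r in sweep((599.5,-162.5),[0,.03,.05,.08,.1],(-71,23)):print(r)
E
```

```text
5.5 [ 526.11 -176.     69.49] [-71.1   22.63 -69.5 ] [ 0.01  0.39 -0.53] [ 0.06 -0.01  0.01] -7.247896108239953
5.55 [ 526.14 -176.07   69.49] [-71.04  22.71 -69.51] [ 0.55 -0.39 -0.34] [-0.    0.01  0.01] -7.264514034700007
5.6 [ 526.15 -176.14   69.49] [-71.02  22.81 -69.51] [ 0.53 -0.35  0.54] [0.02 0.01 0.02] -7.2812834895442595
5.65 [ 526.16 -176.22   69.5 ] [-71.    22.9  -69.51] [ 0.57  0.4  -0.09] [ 0.01 -0.03  0.04] -7.290809296206796
5.7 [ 526.12 -176.28   69.48] [-71.03  22.98 -69.49] [-1.59 -0.83 -0.7 ] [ 0.02 -0.02  0.  ] -7.297883875340914
5.75 [ 526.13 -176.3    69.48] [-71.01  23.   -69.49] [ 0.72 -0.03 -0.45] [-0.04  0.05 -0.03] -7.302981102584655
[np.float64(0.0001), np.float64(-0.0), 0.0]
[np.float64(-0.0032), np.float64(-0.0107), 0.0048]
[np.float64(-0.0052), np.float64(-0.0179), 0.008]
[np.float64(-0.008), np.float64(-0.0288), 0.0127]
[np.float64(-0.0096), np.float64(-0.036), 0.0159]
```

View pics/w4.png

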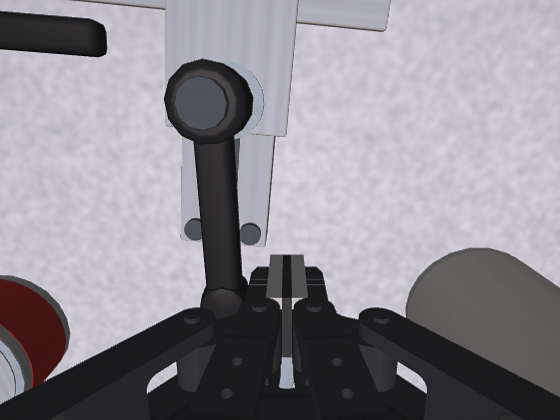

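The lever turned along with the fingers: end at (223,300), hub at (207,100), and the marker is well clear. I'll keep going with finer steps and watch the force.

Emit:
{"name": "move_arm", "arguments": {
  "linear": [
    [-0.0032,-0.0107,0],
    [-0.0052,-0.018,0],
    [-0.008,-0.029,0],
    [-0.0096,-0.036,0],
    [-0.0096,-0.036,0],
    [-0.0096,-0.036,0]
  ],
  "angular": [
    [0,0,0.0048],
    [0,0,0.008],
    [0,0,0.0127],
    [0,0,0.016],
    [0,0,0.016],
    [0,0,0.016]
  ],
  "jaw": [0,0,0,0,0,0]
}}

```text
time_s: 6.35
ee_pos: [525.0, -168.9, 69.5]
eef_rot: [[0.974, -0.226, -0.0], [-0.226, -0.974, -0.0], [-0.0, 0.0, -1.0]]
wrist_force: [-0.1, -1.5, -0.0]
grip_width: 0.002
gripper_force: 0.5
```

Emit:
{"name": "move_arm", "arguments": {
  "linear": [
    [-0.0032,-0.0107,0],
    [-0.0052,-0.018,0],
    [-0.0052,-0.018,0],
    [-0.0052,-0.018,0]
  ],
  "angular": [
    [0,0,0.0048],
    [0,0,0.008],
    [0,0,0.008],
    [0,0,0.008]
  ],
  "jaw": [0,0,0,0]
}}

```text
time_s: 6.75
ee_pos: [524.8, -164.9, 69.4]
eef_rot: [[0.962, -0.274, -0.0], [-0.274, -0.962, 0.0], [-0.0, -0.0, -1.0]]
wrist_force: [-0.3, -1.1, 0.6]
grip_width: -0.001
gripper_force: 0.4
```

```bash
python3 - <<'E'
from h import *
np.set_printoptions(precision=2,suppress=True)
for i in range(4): p=get_image("wrist");print(*dist(0,(599.5,-162.5)))
E
```

```text
6.8 [ 524.78 -164.95   69.47] [-71.2   22.84 -69.45] [-1.03  1.04 -0.74] [-0.08 -0.03  0.01] -15.92483047618101
6.85 [ 524.79 -164.98   69.47] [-71.17  22.88 -69.45] [-0.74  0.61 -0.67] [-0.12  0.    0.04] -15.932917869148463
6.9 [ 524.78 -164.95   69.44] [-71.2   22.85 -69.42] [0.24 1.17 0.15] [-0.09 -0.09 -0.06] -15.932044541329088
6.95 [ 524.77 -165.     69.41] [-71.19  22.91 -69.39] [-0.2  -0.63 -0.1 ] [-0.17 -0.08 -0.01] -15.938691590978852
```

Emit:
{"name": "move_arm", "arguments": {
  "linear": [
    [-0.0016,-0.0053,0],
    [-0.0032,-0.0107,0],
    [-0.0032,-0.0107,0]
  ],
  "angular": [
    [0,0,0.0024],
    [0,0,0.0048],
    [0,0,0.0048]
  ],
  "jaw": [0,0,0]
}}

```text
time_s: 7.25
ee_pos: [524.8, -162.8, 69.5]
eef_rot: [[0.953, -0.304, -0.0], [-0.304, -0.953, -0.0], [-0.0, 0.0, -1.0]]
wrist_force: [-1.1, -0.2, 0.8]
grip_width: -0.003
gripper_force: 0.7
```

Emit:
{"name": "move_arm", "arguments": {
  "linear": [
    [-0.0016,-0.0053,0],
    [-0.0032,-0.0107,0],
    [-0.0032,-0.0107,0]
  ],
  "angular": [
    [0,0,0.0024],
    [0,0,0.0048],
    [0,0,0.0048]
  ],
  "jaw": [0,0,0]
}}

```text
time_s: 7.55
ee_pos: [524.8, -160.3, 69.4]
eef_rot: [[0.943, -0.332, -0.0], [-0.332, -0.943, 0.0], [-0.0, -0.0, -1.0]]
wrist_force: [-0.5, -2.0, 0.6]
grip_width: -0.0
gripper_force: 0.6
```

Emit:
{"name": "move_arm", "arguments": {
  "linear": [
    [-0.0016,-0.0053,0],
    [-0.0032,-0.0107,0],
    [-0.0032,-0.0107,0]
  ],
  "angular": [
    [0,0,0.0024],
    [0,0,0.0048],
    [0,0,0.0048]
  ],
  "jaw": [0,0,0]
}}

```text
time_s: 7.85
ee_pos: [525.0, -158.1, 69.5]
eef_rot: [[0.933, -0.361, -0.0], [-0.361, -0.933, 0.0], [-0.0, -0.0, -1.0]]
wrist_force: [-0.9, -0.6, 1.2]
grip_width: 0.001
gripper_force: 0.6
```

Emit:
{"name": "move_arm", "arguments": {
  "linear": [
    [-0.0016,-0.0053,0],
    [-0.0032,-0.0107,0],
    [-0.0032,-0.0107,0]
  ],
  "angular": [
    [0,0,0.0024],
    [0,0,0.0048],
    [0,0,0.0048]
  ],
  "jaw": [0,0,0]
}}

```text
time_s: 8.15
ee_pos: [525.2, -155.9, 69.4]
eef_rot: [[0.921, -0.389, -0.0], [-0.389, -0.921, 0.0], [-0.0, -0.0, -1.0]]
wrist_force: [-1.5, -0.9, 0.2]
grip_width: 0.002
gripper_force: 0.6
```

Emit:
{"name": "move_arm", "arguments": {
  "linear": [
    [-0.0016,-0.0053,0],
    [-0.0032,-0.0107,0],
    [-0.0032,-0.0107,0]
  ],
  "angular": [
    [0,0,0.0024],
    [0,0,0.0048],
    [0,0,0.0048]
  ],
  "jaw": [0,0,0]
}}

```text
time_s: 8.45
ee_pos: [525.4, -153.6, 69.5]
eef_rot: [[0.909, -0.416, -0.0], [-0.416, -0.909, 0.0], [-0.0, -0.0, -1.0]]
wrist_force: [-1.2, -1.8, -0.3]
grip_width: 0.002
gripper_force: 0.6
```

Emit:
{"name": "move_arm", "arguments": {
  "linear": [
    [-0.0016,-0.0053,0],
    [-0.0032,-0.0107,0],
    [-0.0032,-0.0107,0]
  ],
  "angular": [
    [0,0,0.0024],
    [0,0,0.0048],
    [0,0,0.0048]
  ],
  "jaw": [0,0,0]
}}

```text
time_s: 8.75
ee_pos: [525.6, -151.9, 69.5]
eef_rot: [[0.896, -0.444, -0.0], [-0.444, -0.896, -0.0], [-0.0, 0.0, -1.0]]
wrist_force: [-1.5, -1.6, 0.6]
grip_width: 0.001
gripper_force: 0.9
```

Emit:
{"name": "move_arm", "arguments": {
  "linear": [
    [-0.0016,-0.0053,0],
    [-0.0032,-0.0107,0],
    [-0.0032,-0.0107,0]
  ],
  "angular": [
    [0,0,0.0024],
    [0,0,0.0048],
    [0,0,0.0048]
  ],
  "jaw": [0,0,0]
}}

```text
time_s: 9.05
ee_pos: [525.5, -150.9, 69.4]
eef_rot: [[0.882, -0.471, -0.001], [-0.471, -0.882, -0.002], [-0.0, 0.002, -1.0]]
wrist_force: [-2.1, -3.9, 0.8]
grip_width: -0.003
gripper_force: 2.4
```

```bash
python3 - <<'E'
from h import *
np.set_printoptions(precision=2,suppress=True)
for i in range(6): p=get_image("wrist");print(*dist(0,(599.5,-162.5)))
cv2.imwrite("pics/w5.png",p["image"])
E
```

```text
9.1 [ 525.47 -150.93   69.43] [-70.75  24.82 -69.38] [-0.64  5.97 -0.81] [-0.96 -0.19 -0.02] -28.120762089426126
9.15 [ 525.48 -150.87   69.43] [-70.78  24.75 -69.37] [ 0.02  5.28 -1.62] [-0.98 -0.14  0.02] -28.115693068825447
9.2 [ 525.48 -150.86   69.45] [-70.78  24.73 -69.39] [-0.8   4.81 -0.27] [-0.99 -0.14  0.01] -28.113737067221884
9.25 [ 525.49 -150.84   69.41] [-70.78  24.71 -69.36] [-0.02  5.21 -0.33] [-0.99 -0.17  0.01] -28.114825466913274
9.3 [ 525.47 -150.88   69.41] [-70.79  24.75 -69.35] [-0.06  5.07 -0.67] [-1.05 -0.12 -0.03] -28.115435808364246
9.35 [ 525.47 -150.91   69.41] [-70.77  24.78 -69.36] [-0.14  5.11 -0.26] [-1.03 -0.18 -0.  ] -28.117960423025053
```

View pics/w5.png

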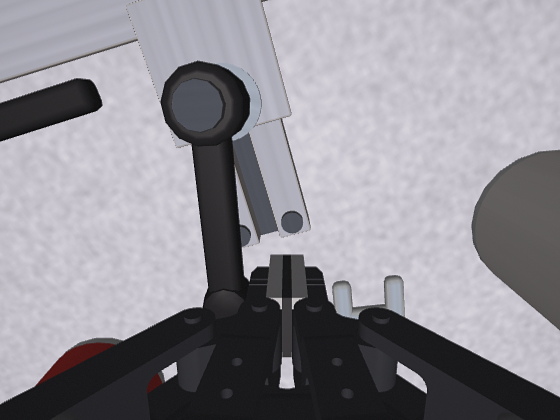

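The lever has bitten: it holds at about 5.1 N, or 0.36 N m, with the end against the finger at (225,300) and contact on the tool axis (r ≈ 70). I'll raise it to about 8.5 N.

Emit:
{"name": "move_arm", "arguments": {
  "linear": [
    [0,-0.0045,0],
    [0,-0.009,0],
    [0,-0.009,0],
    [0,-0.009,0],
    [0,-0.009,0]
  ],
  "angular": [
    [0,0,0],
    [0,0,0],
    [0,0,0],
    [0,0,0],
    [0,0,0]
  ],
  "jaw": [0,0,0,0,0]
}}

```text
time_s: 9.85
ee_pos: [525.6, -150.4, 69.4]
eef_rot: [[0.882, -0.472, -0.002], [-0.472, -0.882, -0.003], [-0.001, 0.003, -1.0]]
wrist_force: [-4.7, -5.3, 1.7]
grip_width: -0.002
gripper_force: 3.4
```

```bash
python3 - <<'E'
from h import *
np.set_printoptions(precision=2,suppress=True)
for i in range(6): p=get_image("wrist");print(*dist(0,(599.5,-162.5)))
E
```

```text
9.9 [ 525.64 -150.41   69.37] [-70.87  24.43 -69.24] [-0.73  5.76 -1.94] [-1.38 -0.21  0.01] -28.15969927405035
9.95 [ 525.62 -150.41   69.38] [-70.89  24.44 -69.25] [-0.29  7.19 -0.97] [-1.37 -0.23 -0.04] -28.16106357004297
10.0 [ 525.62 -150.4    69.35] [-70.9   24.44 -69.22] [-0.51  6.77 -1.66] [-1.32 -0.22  0.  ] -28.1626585114229
10.05 [ 525.65 -150.4    69.4 ] [-70.86  24.41 -69.27] [-0.46  7.06 -0.27] [-1.39 -0.24  0.03] -28.161625474860276
10.1 [ 525.62 -150.44   69.39] [-70.87  24.47 -69.26] [-2.02  7.56 -2.  ] [-1.35 -0.16 -0.05] -28.164951934239234
10.15 [ 525.65 -150.41   69.38] [-70.86  24.43 -69.25] [-1.94  7.51 -1.33] [-1.35 -0.18 -0.01] -28.16244970766167
```

Emit:
{"name": "move_arm", "arguments": {
  "linear": [
    [0,-0.004,0],
    [0,-0.0075,0],
    [0,-0.0075,0],
    [0,-0.0075,0],
    [0,-0.0075,0],
    [0,-0.0075,0],
    [0,-0.0075,0]
  ],
  "angular": [
    [0,0,0],
    [0,0,0],
    [0,0,0],
    [0,0,0],
    [0,0,0],
    [0,0,0],
    [0,0,0]
  ],
  "jaw": [0,0,0,0,0,0,0]
}}

```text
time_s: 10.85
ee_pos: [525.8, -150.0, 69.3]
eef_rot: [[0.881, -0.473, -0.003], [-0.473, -0.881, -0.004], [-0.001, 0.005, -1.0]]
wrist_force: [-5.1, -6.5, 1.7]
grip_width: 0.0
gripper_force: 4.2
```

```bash
python3 - <<'E'
from h import *
np.set_printoptions(precision=2,suppress=True)
for i in range(6): p=get_image("wrist");print(*dist(0,(599.5,-162.5)))
E
```

```text
10.9 [ 525.76 -150.04   69.33] [-70.95  24.2  -69.14] [-0.35  8.34 -1.7 ] [-1.71 -0.26 -0.05] -28.202262399962216
10.95 [ 525.76 -150.04   69.33] [-70.95  24.2  -69.14] [-3.14  8.36 -0.77] [-1.69 -0.2  -0.04] -28.201399672404655
11.0 [ 525.74 -150.02   69.33] [-70.98  24.18 -69.13] [-1.79  8.11 -2.  ] [-1.65 -0.27 -0.01] -28.201017072651798
11.05 [ 525.76 -150.03   69.34] [-70.95  24.19 -69.15] [-1.17  8.55 -1.45] [-1.67 -0.27 -0.08] -28.199485110501854
11.1 [ 525.75 -150.05   69.32] [-70.95  24.21 -69.13] [-1.23  7.74 -2.06] [-1.63 -0.22  0.02] -28.20269329926016
11.15 [ 525.77 -150.05   69.34] [-70.93  24.2  -69.15] [-1.36  7.51 -1.09] [-1.67 -0.28 -0.01] -28.202985463595372
```

Emit:
{"name": "move_arm", "arguments": {
  "linear": [
    [0,-0.0015,0],
    [0,-0.0015,0],
    [0,-0.0015,0],
    [0,-0.0015,0],
    [0,-0.0015,0],
    [0,-0.0015,0],
    [0,-0.0015,0],
    [0,-0.0015,0],
    [0,-0.0015,0],
    [0,-0.0015,0],
    [0,-0.0015,0],
    [0,-0.0015,0]
  ],
  "angular": [
    [0,0,0],
    [0,0,0],
    [0,0,0],
    [0,0,0],
    [0,0,0],
    [0,0,0],
    [0,0,0],
    [0,0,0],
    [0,0,0],
    [0,0,0],
    [0,0,0],
    [0,0,0]
  ],
  "jaw": [0,0,0,0,0,0,0,0,0,0,0,0]
}}

```text
time_s: 12.35
ee_pos: [525.8, -150.0, 69.3]
eef_rot: [[0.881, -0.473, -0.003], [-0.473, -0.881, -0.004], [-0.001, 0.005, -1.0]]
wrist_force: [-5.3, -7.1, 0.9]
grip_width: -0.001
gripper_force: 4.3
```

```bash
python3 - <<'E'
from h import *
np.set_printoptions(precision=2,suppress=True)
for i in range(10):
    p=get_image("wrist")
    if i%2: print(*dist(0,(599.5,-162.5)))
s=get_state()
print(to([525,-215,69.3],-28.2))
E
```

```text
12.45 [ 525.78 -149.98   69.32] [-70.96  24.16 -69.11] [-1.08  8.42 -0.79] [-1.75 -0.3  -0.04] -28.209728642748185
12.55 [ 525.78 -149.99   69.32] [-70.96  24.17 -69.11] [-0.84  8.65 -1.6 ] [-1.71 -0.25 -0.06] -28.21050540308254
12.65 [ 525.78 -149.94   69.31] [-70.98  24.13 -69.11] [-1.6   8.42 -2.31] [-1.69 -0.31 -0.02] -28.207196900598777
12.75 [ 525.79 -149.98   69.34] [-70.95  24.16 -69.14] [-0.81  9.39 -2.3 ] [-1.71 -0.36 -0.02] -28.20840835941109
12.85 [ 525.77 -149.92   69.34] [-71.    24.1  -69.14] [-1.37  8.55 -2.1 ] [-1.77 -0.27 -0.06] -28.20668168166425
(array([0.15, 0.29, 0.  ]), array([ 0.,  0., -0.]))
```

The loose lever held about 8.6 N at 70 mm, or 0.60 N m, for over 1.5 s. I'll back off, lift, and go over to the tight lever.

Emit:
{"name": "move_arm", "arguments": {
  "linear": [
    [0,0.03,0],
    [0,0.08,0],
    [0,0.12,0],
    [0,0.12,-0.2],
    [0,0.12,-0.4],
    [0,0.12,-0.6],
    [0,0.12,-0.75],
    [0,0.12,-0.75],
    [0,0.12,-0.75]
  ],
  "angular": [
    [0,0,0],
    [0,0,0],
    [0,0,0],
    [0,0,0],
    [0,0,0],
    [0,0,0],
    [0,0,0],
    [0,0,0],
    [0,0,0]
  ],
  "jaw": [0,0,0,0,0,0,0,0,0]
}}

```text
time_s: 13.75
ee_pos: [517.1, -167.3, 220.2]
eef_rot: [[0.883, -0.47, 0.002], [-0.47, -0.883, 0.0], [0.002, -0.001, -1.0]]
wrist_force: [-0.8, -0.0, -0.7]
grip_width: 0.003
gripper_force: 0.0
```

Emit:
{"name": "move_arm", "arguments": {
  "linear": [
    [-0.1,-0.2,0],
    [-0.2,-0.4,0],
    [-0.3,-0.6,0],
    [-0.4,-0.8,0],
    [-0.48,-0.99,0],
    [-0.48,-0.99,0],
    [-0.48,-0.99,0],
    [-0.48,-0.99,0],
    [-0.48,-0.99,0],
    [-0.48,-0.99,0]
  ],
  "angular": [
    [0,0,-0.01],
    [0,0,-0.02],
    [0,0,-0.03],
    [0,0,-0.04],
    [0,0,-0.047],
    [0,0,-0.047],
    [0,0,-0.047],
    [0,0,-0.047],
    [0,0,-0.047],
    [0,0,-0.047]
  ],
  "jaw": [0,0,0,0,0,0,0,0,0,0]
}}

```text
time_s: 14.75
ee_pos: [524.8, 50.6, 219.2]
eef_rot: [[0.981, -0.196, -0.001], [-0.196, -0.981, -0.001], [-0.0, 0.001, -1.0]]
wrist_force: [-0.1, 1.2, 0.0]
grip_width: 0.001
gripper_force: 0.0
```

```bash
python3 - <<'E'
from h import *
np.set_printoptions(precision=2,suppress=True)
for i in range(4): p=get_image("wrist")
s=get_state();print(s["time_s"],s["ee_pos"],s["wrist_force"])
cv2.imwrite("pics/w6.png",p["image"])
for q,z in dict(tight_clamp=30,tight_end=61.5,can_flat=0).items():
    for d in place_of(p,q)[:2]: print(q,round(d["conf"],2),np.array(d["xy"]),world(p,*d["xy"],z))
E
```

```text
14.95 [524.92  51.75 219.54] [-0.02  0.1  -0.41]
tight_clamp 0.83 [224.7  31.1] [650.46  72.6   30.  ]
tight_clamp 0.74 [545.7  41.8] [ 596.18 -162.67   30.  ]
tight_end 0.87 [220.1 134.1] [579.24  88.51  61.5 ]
```

View pics/w6.png

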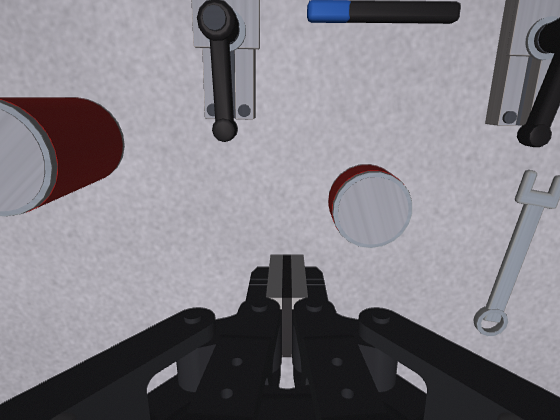

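The tight lever has its hub at about (215,20) and its end at (224,130), giving an axis of (650.5,72.6). That is 240.6 mm from the other screw, as it should be. The loose lever now points well clockwise at right. I'll go beside the tight lever's end.

Emit:
{"name": "move_arm", "arguments": {
  "linear": [
    [0.12,-0.04,0.1],
    [0.233,-0.076,0.2],
    [0.233,-0.076,0.35],
    [0.233,-0.076,0.5],
    [0.233,-0.076,0.65],
    [0.233,-0.076,0.747],
    [0.233,-0.076,0.747],
    [0.233,-0.076,0.747],
    [0.233,-0.076,0.747],
    [0.233,-0.076,0.747],
    [0.233,-0.076,0.747]
  ],
  "angular": [
    [0,0,0.003],
    [0,0,0.003],
    [0,0,0.003],
    [0,0,0.003],
    [0,0,0.003],
    [0,0,0.003],
    [0,0,0.003],
    [0,0,0.003],
    [0,0,0.003],
    [0,0,0.003],
    [0,0,0.003]
  ],
  "jaw": [0,0,0,0,0,0,0,0,0,0,0]
}}

```text
time_s: 16.2
ee_pos: [574.4, 58.3, 71.4]
eef_rot: [[0.977, -0.212, 0.002], [-0.212, -0.977, 0.0], [0.002, -0.001, -1.0]]
wrist_force: [0.3, 0.7, 0.1]
grip_width: -0.003
gripper_force: 0.0
```

```bash
python3 - <<'E'
from h import *
np.set_printoptions(precision=2,suppress=True)
for i in range(6): p=get_image("wrist")
print(*dist(0,(650.5,72.6)))
for q,z in dict(tight_clamp=30,tight_end=61.5).items():
    for d in place_of(p,q)[:1]: print(q,round(d["conf"],2),np.array(d["xy"]),world(p,*d["xy"],z))
cv2.imwrite("pics/w7.png",p["image"])
E
```

```text
16.5 [573.54  58.17  70.19] [-72.15  30.39 -70.19] [ 0.04 -0.6   0.22] [-0.02 -0.01 -0.02] -12.21419581294586
tight_clamp 0.92 [210.1  92.8] [651.62  71.66  30.  ]
tight_end 0.98 [208.6 293.1] [580.91  85.49  61.5 ]
```

View pics/w7.png

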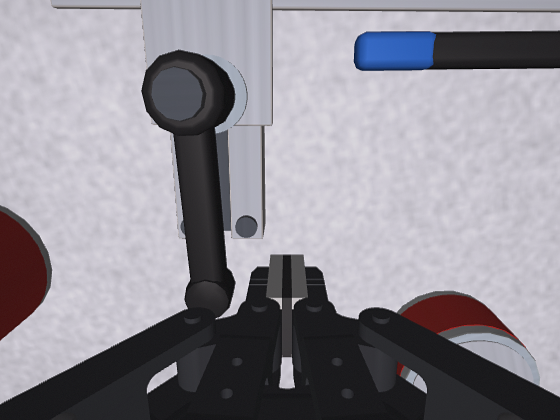

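The fingers are beside the tight lever's end (209,296), with radius and yaw as planned. Now I'll feel for contact in small steps.

Emit:
{"name": "move_arm", "arguments": {
  "linear": [
    [0,-0.01,0],
    [0,-0.02,0],
    [0,-0.02,0],
    [0,-0.02,0],
    [0,-0.02,0]
  ],
  "angular": [
    [0,0,0],
    [0,0,0],
    [0,0,0],
    [0,0,0],
    [0,0,0]
  ],
  "jaw": [0,0,0,0,0]
}}

```text
time_s: 17.1
ee_pos: [574.4, 62.0, 70.1]
eef_rot: [[0.977, -0.212, 0.0], [-0.212, -0.977, -0.0], [0.0, 0.0, -1.0]]
wrist_force: [-0.2, 0.4, 0.0]
grip_width: -0.0
gripper_force: 0.0
```

Emit:
{"name": "move_arm", "arguments": {
  "linear": [
    [0,-0.005,0],
    [0,-0.0075,0],
    [0,-0.0075,0],
    [0,-0.0075,0]
  ],
  "angular": [
    [0,0,0],
    [0,0,0],
    [0,0,0],
    [0,0,0]
  ],
  "jaw": [0,0,0,0]
}}

```text
time_s: 17.5
ee_pos: [574.7, 63.5, 70.1]
eef_rot: [[0.977, -0.211, -0.0], [-0.211, -0.977, -0.0], [-0.0, 0.0, -1.0]]
wrist_force: [-0.1, 0.6, -1.1]
grip_width: -0.004
gripper_force: 0.0
```

```bash
python3 - <<'E'
from h import *
np.set_printoptions(precision=2,suppress=True)
for i in range(6):
    p=get_image("wrist")
    if i%2: print(*dist(0,(651,72)))
E
```

```text
17.6 [574.68  63.51  70.07] [-72.8   24.45 -70.07] [ 0.35 -0.85  0.57] [-0.02 -0.06  0.02] -12.21121445420439
17.7 [574.68  63.51  70.08] [-72.8   24.45 -70.07] [ 0.24 -0.01 -0.47] [-0.06 -0.04  0.03] -12.214006177855444
17.8 [574.68  63.55  70.07] [-72.8   24.41 -70.07] [0.64 0.49 0.61] [-0.06 -0.06  0.02] -12.212372518120517
```

Emit:
{"name": "move_arm", "arguments": {
  "linear": [
    [0,-0.005,0],
    [0,-0.01,0],
    [0,-0.01,0],
    [0,-0.01,0]
  ],
  "angular": [
    [0,0,0],
    [0,0,0],
    [0,0,0],
    [0,0,0]
  ],
  "jaw": [0,0,0,0]
}}

```text
time_s: 18.2
ee_pos: [574.9, 64.8, 70.0]
eef_rot: [[0.977, -0.212, -0.001], [-0.212, -0.977, -0.001], [-0.0, 0.001, -1.0]]
wrist_force: [-0.5, -2.5, 0.1]
grip_width: 0.0
gripper_force: 1.0
```

```bash
python3 - <<'E'
from h import *
np.set_printoptions(precision=2,suppress=True)
for i in range(4):
    p=get_image("wrist")
    if i%2: print(*dist(0,(651,72)))
E
```

```text
18.3 [574.93  64.87  70.01] [-72.85  23.15 -69.97] [-0.4   1.8  -0.81] [-0.46 -0.06  0.03] -12.23721849649835
18.4 [574.93  64.88  70.  ] [-72.85  23.14 -69.95] [-0.46  2.45 -0.19] [-0.46 -0.11 -0.03] -12.235024249624402
```

Contact at 2.3 N. I'll ramp up.

Emit:
{"name": "move_arm", "arguments": {
  "linear": [
    [0,-0.005,0],
    [0,-0.01,0],
    [0,-0.015,0],
    [0,-0.015,0],
    [0,-0.015,0],
    [0,-0.015,0],
    [0,-0.015,0]
  ],
  "angular": [
    [0,0,0],
    [0,0,0],
    [0,0,0],
    [0,0,0],
    [0,0,0],
    [0,0,0],
    [0,0,0]
  ],
  "jaw": [0,0,0,0,0,0,0]
}}

```text
time_s: 19.1
ee_pos: [575.0, 65.9, 69.8]
eef_rot: [[0.977, -0.213, -0.002], [-0.213, -0.977, -0.003], [-0.001, 0.004, -1.0]]
wrist_force: [-2.5, -4.7, 2.0]
grip_width: 0.003
gripper_force: 3.2
```

```bash
python3 - <<'E'
from h import *
np.set_printoptions(precision=2,suppress=True)
for i in range(6):
    p=get_image("wrist");print(*dist(0,(651,72)))
E
```

```text
19.15 [574.99  65.92  69.86] [-73.07  22.39 -69.67] [-1.29  6.75 -1.66] [-1.24 -0.26  0.06] -12.299769127202506
19.2 [574.99  65.92  69.84] [-73.07  22.39 -69.65] [-1.52  5.95 -2.59] [-1.28 -0.29 -0.05] -12.29950916813229
19.25 [575.02  65.9   69.88] [-73.03  22.41 -69.7 ] [-1.59  6.89 -2.9 ] [-1.22 -0.25 -0.04] -12.30192037399183
19.3 [575.01  65.93  69.85] [-73.05  22.37 -69.67] [-0.17  5.43 -2.48] [-1.23 -0.26 -0.05] -12.297208404987233
19.35 [574.99  65.89  69.85] [-73.06  22.43 -69.66] [-1.58  6.78 -2.87] [-1.26 -0.27 -0.06] -12.298905477800323
19.4 [574.97  65.92  69.86] [-73.09  22.4  -69.67] [-0.77  5.44 -1.86] [-1.17 -0.27  0.01] -12.301560819303658
```

Emit:
{"name": "move_arm", "arguments": {
  "linear": [
    [0,-0.005,0],
    [0,-0.009,0],
    [0,-0.009,0],
    [0,-0.009,0],
    [0,-0.009,0],
    [0,-0.009,0],
    [0,-0.009,0]
  ],
  "angular": [
    [0,0,0],
    [0,0,0],
    [0,0,0],
    [0,0,0],
    [0,0,0],
    [0,0,0],
    [0,0,0]
  ],
  "jaw": [0,0,0,0,0,0,0]
}}

```text
time_s: 20.1
ee_pos: [575.0, 66.4, 69.8]
eef_rot: [[0.977, -0.214, -0.003], [-0.214, -0.977, -0.005], [-0.002, 0.006, -1.0]]
wrist_force: [-3.7, -8.9, 2.8]
grip_width: -0.001
gripper_force: 4.0
```

```bash
python3 - <<'E'
from h import *
np.set_printoptions(precision=2,suppress=True)
for i in range(6):
    p=get_image("wrist");print(*dist(0,(651,72)))
E
```

```text
20.15 [575.03  66.37  69.79] [-73.15  22.14 -69.52] [-1.83  8.06 -3.41] [-1.58 -0.28  0.03] -12.343354158845438
20.2 [575.02  66.39  69.79] [-73.17  22.11 -69.52] [-1.71  8.67 -3.14] [-1.61 -0.34 -0.03] -12.342944751389568
20.25 [575.02  66.4   69.79] [-73.16  22.11 -69.52] [-1.3   7.5  -2.83] [-1.57 -0.32  0.04] -12.343024242160645
20.3 [575.03  66.39  69.79] [-73.15  22.12 -69.52] [-0.96  7.56 -3.8 ] [-1.57 -0.33 -0.09] -12.345163740546207
20.35 [575.01  66.39  69.77] [-73.17  22.12 -69.5 ] [-2.56  7.57 -3.67] [-1.61 -0.31 -0.04] -12.342078025449286
20.4 [575.03  66.35  69.79] [-73.14  22.16 -69.52] [-0.82  7.9  -3.53] [-1.59 -0.33 -0.06] -12.34561411463698
```

Emit:
{"name": "move_arm", "arguments": {
  "linear": [
    [0,-0.0035,0],
    [0,-0.0035,0],
    [0,-0.0035,0],
    [0,-0.0035,0],
    [0,-0.0035,0],
    [0,-0.0035,0],
    [0,-0.0035,0],
    [0,-0.0035,0],
    [0,-0.0035,0],
    [0,-0.0035,0],
    [0,-0.0035,0],
    [0,-0.0035,0]
  ],
  "angular": [
    [0,0,0],
    [0,0,0],
    [0,0,0],
    [0,0,0],
    [0,0,0],
    [0,0,0],
    [0,0,0],
    [0,0,0],
    [0,0,0],
    [0,0,0],
    [0,0,0],
    [0,0,0]
  ],
  "jaw": [0,0,0,0,0,0,0,0,0,0,0,0]
}}

```text
time_s: 21.6
ee_pos: [575.0, 66.6, 69.8]
eef_rot: [[0.977, -0.214, -0.004], [-0.214, -0.977, -0.006], [-0.002, 0.006, -1.0]]
wrist_force: [-3.5, -7.6, 3.9]
grip_width: 0.001
gripper_force: 4.4
```

```bash
python3 - <<'E'
from h import *
np.set_printoptions(precision=2,suppress=True)
for i in range(12):
    p=get_image("wrist")
    if i%2:print(*dist(0,(651,72)))
E
```

```text
21.7 [575.02  66.57  69.75] [-73.22  22.01 -69.44] [-1.46  8.62 -4.48] [-1.71 -0.35 -0.01] -12.359655346368505
21.8 [575.04  66.58  69.76] [-73.2   21.99 -69.46] [-1.72  7.98 -3.98] [-1.72 -0.36  0.04] -12.359403956899822
21.9 [575.03  66.55  69.75] [-73.19  22.03 -69.44] [-1.87  7.95 -3.03] [-1.73 -0.37  0.04] -12.361321922185224
22.0 [575.05  66.56  69.77] [-73.18  22.02 -69.47] [-1.    8.57 -3.81] [-1.71 -0.37 -0.  ] -12.35937804046947
22.1 [575.03  66.58  69.77] [-73.2   22.   -69.46] [-2.08  9.11 -3.8 ] [-1.71 -0.35 -0.02] -12.360647142144197
22.2 [575.03  66.57  69.76] [-73.2   22.01 -69.46] [-1.72  9.24 -2.57] [-1.75 -0.41 -0.02] -12.36071794313211
```

The tight lever held about 8.6 N (0.60 N m) for 1.8 s without turning. Its movement matches the spring alone. I'll back off, lift and check.

Emit:
{"name": "move_arm", "arguments": {
  "linear": [
    [0,0.03,0],
    [0,0.08,0],
    [0,0.12,0],
    [0,0.12,-0.2],
    [0,0.12,-0.4],
    [0,0.12,-0.6],
    [-0.2,0.2,-0.75],
    [-0.4,0.4,-0.75],
    [-0.4,0.4,-0.75],
    [-0.4,0.4,-0.75],
    [-0.4,0.4,-0.75],
    [-0.4,0.4,-0.75]
  ],
  "angular": [
    [0,0,0],
    [0,0,0],
    [0,0,0],
    [0,0,0],
    [0,0,0],
    [0,0,0],
    [0,0,0],
    [0,0,0],
    [0,0,0],
    [0,0,0],
    [0,0,0],
    [0,0,0]
  ],
  "jaw": [0,0,0,0,0,0,0,0,0,0,0,0]
}}

```text
time_s: 23.4
ee_pos: [482.5, 10.8, 220.0]
eef_rot: [[0.978, -0.21, 0.001], [-0.21, -0.978, 0.001], [0.001, -0.001, -1.0]]
wrist_force: [-0.5, -0.3, -0.3]
grip_width: 0.001
gripper_force: 0.0
```

```bash
python3 - <<'E'
from h import *
np.set_printoptions(precision=2,suppress=True)
for i in range(6): p=get_image("wrist")
s=get_state();print(s["time_s"],s["ee_pos"],s["qvel"],s["wrist_force"])
cv2.imwrite("pics/w8.png",p["image"])
for q,z in dict(tight_clamp=30,tight_end=61.5,loose_clamp=30,loose_end=61.5,can_flat=0,marker=22).items():
    for d in place_of(p,q)[:2]: print(q,round(d["conf"],2),np.array(d["xy"]),world(p,*d["xy"],z))
E
```

```text
23.7 [481.51  10.01 219.81] [ 0.16 -0.32  0.09  0.29 -0.01  0.06  0.11] [-0.23 -0.14  1.18]
tight_end 0.65 [147.3  85. ] [579.84  87.16  61.5 ]
loose_end 0.87 [471.9  80.6] [ 535.   -134.09   61.5 ]
can_flat 0.57 [314.6 161.6] [491.52 -18.88   0.  ]
marker 0.39 [146.9  82.7] [585.61 100.25  22.  ]
```

View pics/w8.png

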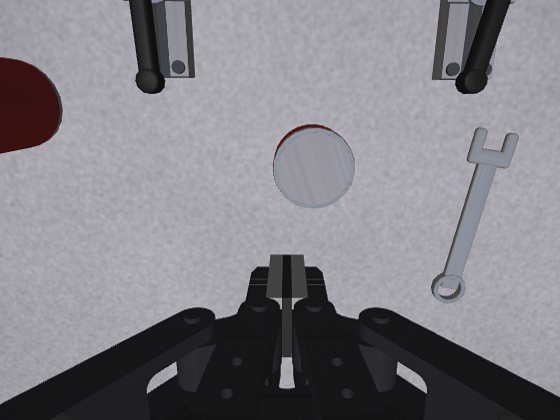

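The loose lever's end (472,80) stays at its bitten angle, the tight lever's end (149,82) is unchanged, and the flat can and spanner are in place. I'm handing in.

```bash
python3 -c "
from workcell import *
print(hand_in())"
```

```text
the job is handed in; nothing more can be done
None
```

I turned the loose lever clockwise until it bit and held it at about 0.6 N m for over a second, then the tight lever held the same load without turning; the job is handed in at about 24 s, with nothing else touched.

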